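Roll the bearing sleeve up the ramp and hold it on its spring stop

ROBOT

A 6-joint arm with a two-finger parallel gripper is mounted at the origin on the work surface. World frame = base frame: x ahead of the robot, y to its left, z up, the work surface at z = 0. Lengths are in mm, angles in degrees, forces in N, time in s.
With the tool pointing down it reaches from about 300 to 850 mm from the base axis. Payload 4.2 kg.
Tool frame: the origin (TCP) lies between the finger pads; the fingertips stand 19 mm ahead of it and the grasp point (between the pads) is the TCP (env.tips_ahead is the distance from the TCP to the fingertips, in mm); z points along the fingers, y is the direction in which the jaws open and shut (so a half turn about z gives the same grasp; the last joint's range is limited). The gripper opens to 91 mm and grips with 3 to 60 N. Pads are 32 mm wide; open, the fingers measure 118 mm over their backs; the gripper's body (76 mm by 178 mm) begins 60 mm behind the grasp point.
Start: joints at [-78.209, 18.312, 89.639, -0, 72.044, -1.146], TCP at [128.736, -560.418, 232.976] pointing down, gripper open.
Joint ranges: [-177.97, 177.97], [-48.28, 115.42], [12.27, 149.76], [-77.06, 257.06], [2.81, 150.46], [-146.56, 146.56]. Speed limits (degrees/s): [147.25, 147.25, 180, 180, 180, 180].

INTERFACE

Orientations are given as [roll, pitch, yaw] about the fixed x, y, z axes, in that order (R = Rz(yaw) Ry(pitch) Rx(roll)).
In Python, from workcell import telemetry, viewer, job_done, env gives the robot as it stands. The module is installed in compiled form; this text tells all that it offers.
- The arm moves only by the shell command python3 -m jog 'ROWS' [FORCE]. ROWS is JSON, a list of rows, each a list of 3 entries, a list of its own where there are three numbers: the shift along the tool's x, y, z in cm, then the turn about the tool's z in degrees, then the opening, from 0 (shut) to 1 (fully open). A call has 1 to 10 rows; each row shifts and turns the pose as measured when the row begins, along the tool's axes as they then stand; what a row does not reach is not made up. A row lasts 1/8 s, in which the tool goes at most 62.5 mm and 10.7 degrees, less where a joint would pass 70% of its speed; a pose out of reach is approached as far as the arm can. A call is refused whole if a number of a shift passes 6.25 or a number of a turn 10.7, either way. A call with a gripper value outside its range is refused whole. The fingers move at their own pace and stop on an object; FORCE is the grip in N (left out, the last holds). Time passes only in rows, so rows that do not move let the fingers close. It gives the time, the measured TCP pose, the force and the opening at its end, in the units of the state.
- telemetry.state(): the state, without advancing time (a new reading comes with each control period).
- viewer.grab_frame(name): name is "side" or "top" or "wrist"; returns a dict with "color" (480x640x3 uint8, red, green, blue), "K" (3x3 intrinsics, pixels), "rvec" (rotation vector, rad) and "tvec" (3), from world to camera coordinates, as OpenCV has them. Camera axes: x right, y down, z forward; pixel columns grow to the right and rows downward; lengths in mm; the calibration is good to about 2 mm. A picture is of the moment at which its call begins. There is no depth.
- job_done(): hands the job in, once; it reports no verdict.
The state is a dict: "time_s": time; "qpos": joint angles; "qvel": joint speeds; "effort": joint torques, N m; "ee_pos": TCP position; "ee_rot": TCP orientation; "force": force on the tool from outside, world axes, zero at the start; "torque": the same for the moment, N m; "gripper_width": finger opening in mm.
Only numpy, scipy, OpenCV 4.12 (cv2) and the standard library are available. Lean on these libraries where they do the work, as an engineer would, in place of code of your own. Each camera call takes 0.05 s, during which the arm holds its last target. There are 200 camera calls.

TASK

Push the steel sleeve up the ramp from its yellow foot chock with your fingertips, slowly and steadily so that it never runs or rolls back freely, until it has pressed the red spring bumper at the top fully in. Finish while still holding it pressed there, so that it can be clamped. Only push it: do not take it between the fingers or lift it off the ramp, and leave the other things on the bench where they are.

Things in the scene. Friction and masses are not known exactly. Their poses are not given: they have to be found in the camera images.
- sleeve_mid (a point): centre of the steel bearing sleeve, a bright cylinder 50 mm in diameter and 100 mm long, its ends shown dark, lightly oiled, about 0.55 kg, free to roll. It lies across the ramp and starts at the ramp's foot, resting against the yellow chock. Its y axis is the cylinder's axis; x and z turn as it rolls.
- ramp_foot (a point): point on the ramp's deck straight under the resting sleeve, 22 mm above the bench. Axes: x uphill along the deck (8 degree slope), y across it to the left looking uphill, z square off the deck. In this frame the deck runs from x = -50 to 285 mm at z = 0; the yellow chock is a strip at x = -26 to -18 mm, 8 mm high; the sleeve's centre starts at x = 0, z = 25 mm.
- bumper_face (a point): centre of the downhill face of the red bumper plate at the ramp's top, 90 mm wide, 34 mm high, centred 24 mm off the deck; moves with it. Axes as ramp_foot. In ramp_foot's frame the sleeve's centre meets the bumper at x = 190 mm and is at x = 198 mm with it fully in; a fixed dark wooden end block, 46 mm high, stands at x = 252 to 282 mm.
- bumper (a joint): how far the bumper is pressed in along the slope, in m: 0 out, 0.008 fully in (a hard end). Its spring pushes back with 2 N at first and 6 N when fully in, and returns it when released.
- ramp: the whole plywood ramp, fixed to the bench, 335 mm long, 124 mm wide, with dark rails on both long edges (10 mm above the deck, 108 mm apart inside); origin on the bench, 118 mm (level) uphill from ramp_foot; x is the uphill direction but level, y left when looking uphill, z up.
- brass_sleeve: bystander: brass sleeve standing on end close beside the ramp, 40 mm in diameter, 70 mm high; origin under its centre, on the bench.
- clamp_a: bystander: grey C-clamp lying flat beside the ramp, about 85 x 140 mm, 16 mm high; origin under its frame.
- clamp_b: bystander: second C-clamp like it, on the far left part of the bench.
- pliers: bystander: slip-joint pliers with red grips lying flat, 160 mm long along x, 60 mm wide, 16 mm high; origin under the pivot.
- dish: bystander: white ceramic dish of washers, 110 mm across, 28 mm high; origin under its centre.
- tote: bystander: red open tool tote 200 x 340 mm (long side along its y), walls 130 mm high, carrying bar up to 250 mm above the bench; origin under its centre.
There are look-alikes about, which are no part of the job. What is shaped like the part that bears sleeve_mid but green or purple is not meant.

How it is judged:
By the outcome, as a careful person would: the job done as asked, in the order asked, and still so for the second after the job is handed in, while the arm keeps its last pose, push and grip.
It also fails if it takes over 38 s, if anything falls off the work surface, if the arm or the gripper's body presses on something with over 40 N, if the wrist force passes 120 N, or if a joint passes its speed limit or range.

## Working session

There is one attempt and no reset: what is moved stays moved. The work goes in short steps, Python scripts to look and compute and a shell command to move; the robot and the scene stay as the last step left them, time stands still between calls to the robot, and variables do not carry over. Pictures are saved under pics/ and viewed, about 8 in all and at most 12, crops included, and the job is handed in when it is done.

```bash
mkdir -p pics; python3 - <<'E'
from workcell import telemetry, viewer, env
import cv2
for n in ("top","side"):
    f=viewer.grab_frame(n); cv2.imwrite(f"pics/{n}1.png",f["color"][:,:,::-1]); print(n,f["K"].tolist(),f["rvec"],f["tvec"])
s=telemetry.state(); print({k:s[k] for k in("time_s","ee_pos","ee_rot","force","gripper_width")},env.tips_ahead)
E
```

```text
top [[585.0460476964436, 0.0, 317.0940155181869], [0.0, 585.0460476964436, 248.3210436923843], [0.0, 0.0, 1.0]] [ 2.20972702 -2.17050572  0.07711568] [ -91.61846919  590.69671014 1824.70867895]
side [[608.870757292626, 0.0, 305.97005032337086], [0.0, 608.870757292626, 240.499026278269], [0.0, 0.0, 1.0]] [ 0.61212002 -2.69801217  1.0660291 ] [ 483.56405984  254.37751564 1525.99522153]
{'time_s': 0.1, 'ee_pos': array([ 128.6369301 , -559.98738441,  232.17905749]), 'ee_rot': array([-1.79904821e+02, -7.93113995e-04,  1.29366172e+01]), 'force': array([-0.06464083,  0.41479235,  0.45719554]), 'gripper_width': 91.0685344551053} 19.0
```

View pics/top1.png

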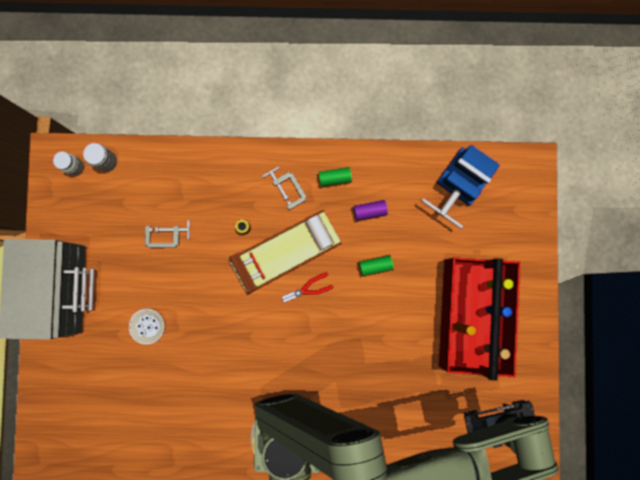

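View pics/side1.png

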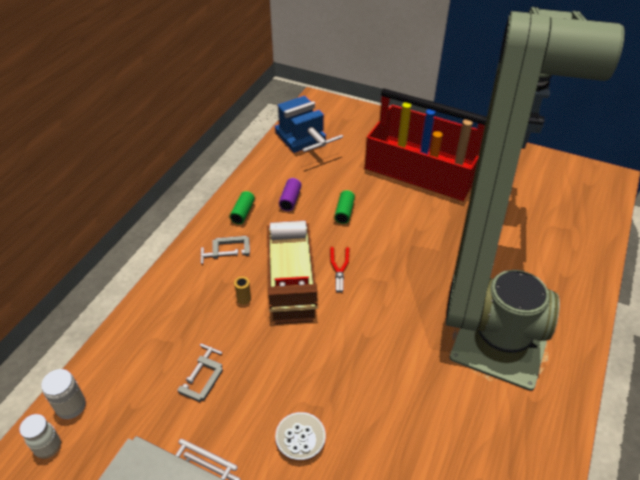

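The top view shows the steel sleeve at (320,232) at the ramp's foot, with the bumper and end block at about (250,265). Possible mix-ups are the green cylinders at (335,177) and (376,265), the purple one at (370,210), and the jars at (66,162) and (97,155). I choose the bright one on the ramp and check it in a close crop.

```bash
python3 - <<'E'
import cv2
a=cv2.imread("pics/top1.png")[200:305,220:350]; cv2.imwrite("pics/c1.png",cv2.resize(a,None,fx=5.7,fy=5.7,interpolation=cv2.INTER_CUBIC))
E
```

```text
(no output)
```

View pics/c1.png

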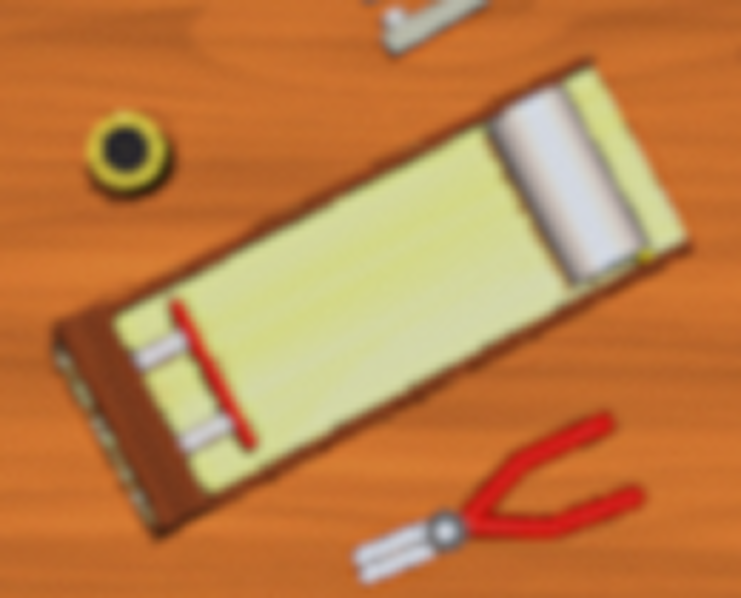

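The crop confirms the steel sleeve: bright, lying across the ramp, centre at crop (570,185), with the yellow chock peeking out at (645,255). Next I fit the ramp pose from known points.

```bash
cat > h.py <<'E'
import numpy as np, cv2
from scipy.spatial.transform import Rotation as R
def ramp(p): # x,y,yaw(deg) of ramp_foot -> rotation, origin
    return (R.from_euler('z',p[2],degrees=True)*R.from_euler('y',-8,degrees=True)).as_matrix(), np.array([p[0],p[1],22.])
def proj(f,X): return cv2.projectPoints(np.atleast_2d(X).astype(float),f["rvec"],f["tvec"],f["K"],None)[0][:,0]
E
python3 - <<'E'
from h import *
from scipy.optimize import least_squares
from workcell import viewer
f=viewer.grab_frame("top"); g=viewer.grab_frame("side")
c=np.array([[592,62],[690,243],[178,301],[250,446],[570,185]])/5.7+[220,200]
M=np.array([[-50,-62,8],[-50,62,8],[216,-45,41],[216,45,41],[0,0,30]])
def w(p,M): A,o=ramp(p); return M@A.T+o
r=least_squares(lambda p:(proj(f,w(p,M))-c).ravel(),[600,-100,150])
print(r.x,r.fun.reshape(-1,2).round(1).tolist()); print("side sleeve, bumper",proj(g,w(r.x,np.array([[0,0,25],[215,0,24]]))))
print("bumper end",w(r.x,np.array([[198,0,25]])))
def bt(u): # pixel->bench z
    A=cv2.Rodrigues(f["rvec"])[0]; d=A.T@np.linalg.inv(f["K"])@[u[0],u[1],1]; o=-A.T@f["tvec"]; return o-d*(o[2]-35)/d[2]
print("brass",bt((242,226.5)))
E
```

```text
[635.94218997 -83.8658597  119.5802281 ] [[-0.9, -1.2], [0.7, 1.4], [-0.4, -0.7], [1.1, 0.0], [-0.5, 0.5]]
side sleeve, bumper [[287.46102214 229.18482979]
 [290.71105065 280.12232396]]
bumper end [[540.86986688  83.62624745  74.31297571]]
brass [655.45603637 155.39546086  35.        ]
```

```bash
python3 -m jog '[[[3,-5.2,0],0,0.55],[[3,-5.2,0],0,0.55],[[3,-5.2,0],0,0.55],[[3,-5.2,0],0,0.55],[[6.1,-0.9,0],0,0.55],[[6.1,-0.9,0],0,0.55],[[6.1,-0.9,0],0,0.55],[[6.1,-0.9,0],0,0.55],[[6.1,-0.9,0],0,0.55],[[6.1,-0.9,0],0,0.55]]'
```

```text
time_s: 1.45
ee_pos: [548.6, -188.8, 231.9]
ee_rot: [179.9, -0.1, 12.5]
force: [1.2, -0.4, -0.3]
gripper_width: 50.1
```

```bash
python3 -m jog '[[[6.1,-0.7,0],0,0.55],[[6.1,-0.7,0],0,0.55],[[0,0,0],-10.7,0.55],[[0,0,0],-10.7,0.55],[[0,0,0],-10.7,0.55],[[0,0,0],-10.7,0.55],[[0,0,0],-10.7,0.55],[[0,0,0],-10.7,0.55],[[0,0,0],-10.7,0.55],[[0,0,0],-10.7,0.55]]'; python3 -m jog '[[[0,0,0],-10.7,0.55],[[0,0,0],-10.7,0.55],[[0,0,0],-2,0.55]]'; python3 - <<'E'
from workcell import viewer
import cv2
cv2.imwrite("pics/w1.png",viewer.grab_frame("wrist")["color"][:,:,::-1])
E
```

```text
time_s: 2.7
ee_pos: [670.0, -143.5, 224.7]
ee_rot: [-179.6, -0.1, 98.8]
force: [-1.0, 0.0, 0.4]
gripper_width: 50.2
time_s: 3.08
ee_pos: [669.6, -143.4, 223.4]
ee_rot: [-179.6, -0.3, 122.4]
force: [-0.5, 1.2, 0.3]
gripper_width: 50.3
```

View pics/w1.png

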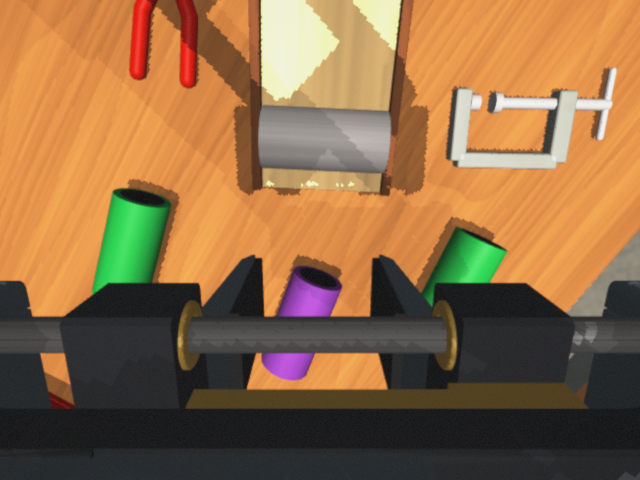

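The wrist view shows the sleeve with end midpoints at about (259,138) and (391,143), clear of the chock area, with the tool roughly centred behind it. I refine the pose from these points.

```bash
python3 - <<'E'
from h import *
from scipy.optimize import least_squares
from workcell import viewer,telemetry
f=viewer.grab_frame("wrist"); g=viewer.grab_frame("top")
c=np.array([[259,138],[391,143]]); M=np.array([[0,50,25],[0,-50,25]])
ct=np.array([[592,62],[690,243],[178,301],[250,446],[570,185]])/5.7+[220,200]
Mt=np.array([[-50,-62,8],[-50,62,8],[216,-45,41],[216,45,41],[0,0,30]])
def w(p,M): A,o=ramp(p); return M@A.T+o
r=least_squares(lambda p:(proj(f,w(p,M))-c).ravel(),[636,-84,119.6]); print(r.x,r.fun.round(1))
r2=least_squares(lambda p:np.r_[(proj(f,w(p,M))-c).ravel()/2,(proj(g,w(p,Mt))-ct).ravel()],[636,-84,119.6]); print(r2.x)
for q in (r.x,r2.x):
    C=w(q,np.array([[0,0,25]]))[0]; s=telemetry.state(); T=R.from_euler('xyz',s["ee_rot"],degrees=True).as_matrix()
    u=np.array([np.cos(np.radians(q[2])),np.sin(np.radians(q[2])),0])
    t=C-41*u; t[2]=53; print("contact TCP",t,"delta tool",T.T@(t-s["ee_pos"]), s["ee_rot"][2])
E
```

```text
[637.54883753 -82.53393307 120.46514706] [ 4.9  0.  -4.9 -0.4]
[637.06366942 -82.9771206  119.94578508]
contact TCP [ 660.10048558 -120.87234393   53.        ] delta tool [ 23.27081129   5.15714629 170.61209378] 122.27995381604379
contact TCP [ 659.26687428 -121.51837474   53.        ] delta tool [ 23.16982221   4.10737501 170.61880758] 122.27995381604379
```

```bash
python3 -m jog '[[[0,0.4,5],2.2,0.55],[[0,0,5],0,0.55],[[0,0,4],0,0.55],[[0,0,2],0,0.55],[[0,0,0],0,0.55]]'
```

```text
time_s: 3.85
ee_pos: [673.1, -141.4, 59.9]
ee_rot: [-179.7, -0.1, 119.8]
force: [0.7, 0.1, 0.5]
gripper_width: 49.8
```

```bash
python3 -m jog '[[[0.6,-0.15,0.6],0,0.55],[[0.8,0,0],0,0.55],[[0.2,0,0],0,0.55],[[0.2,0,0],0,0.55],[[0.1,0,0],0,0.55]]'; python3 -m jog '[[[0.2,0,0],0,0.55],[[0.2,0,0],0,0.55]]'; python3 - <<'E'
from workcell import viewer
import cv2
a=viewer.grab_frame("wrist")["color"][:,:,::-1]; b=viewer.grab_frame("side")["color"][190:330,220:360,::-1]
b=cv2.resize(b,(480,480),interpolation=cv2.INTER_CUBIC); a=cv2.resize(a,(320,240))
import numpy as np
cv2.imwrite("pics/w2.png",np.hstack([np.vstack([a,0*a]),b]))
E
```

```text
time_s: 4.47
ee_pos: [663.9, -124.7, 58.1]
ee_rot: [179.9, 0.1, 119.8]
force: [-0.5, 0.3, 0.5]
gripper_width: 50.3
time_s: 4.72
ee_pos: [662.4, -121.7, 58.6]
ee_rot: [179.9, 0.2, 119.8]
force: [0.9, -3.6, 1.4]
gripper_width: 50.0
```

View pics/w2.png

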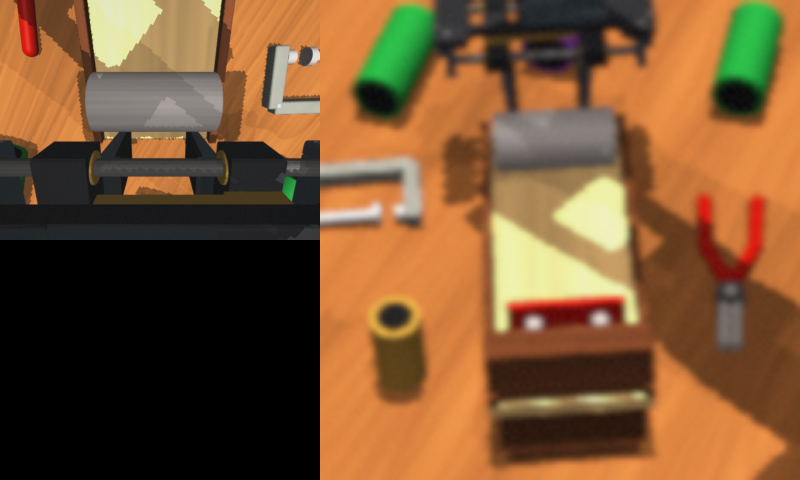

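The fingers touch the sleeve (a few N), centred and behind it. Now I push slowly.

```bash
python3 -m jog '[[[0.2,0,0.05],0,0.55],[[0.25,0,0.05],0,0.55],[[0.3,0,0.05],0,0.55],[[0.3,0,0],0,0.55],[[0.3,0,0],0,0.55],[[0.3,0,0],0,0.55],[[0.3,0,-0.04],0,0.55],[[0.3,0,-0.04],0,0.55],[[0.3,0,-0.04],0,0.55],[[0.3,0,-0.04],0,0.55]]'
```

```text
time_s: 6.08
ee_pos: [650.0, -97.3, 60.3]
ee_rot: [179.6, 0.6, 119.8]
force: [1.7, -3.3, 1.8]
gripper_width: 50.4
```

```bash
python3 -m jog '[[[0.35,0,-0.03],0,0.55],[[0.35,0,-0.03],0,0.55],[[0.35,0,-0.04],0,0.55],[[0.35,0,-0.04],0,0.55],[[0.35,0,-0.04],0,0.55],[[0.35,0,-0.04],0,0.55],[[0.35,0,-0.04],0,0.55],[[0.35,0,-0.04],0,0.55],[[0.35,0,-0.04],0,0.55],[[0.35,0,-0.04],0,0.55]]'
```

```text
time_s: 7.32
ee_pos: [631.2, -64.6, 64.0]
ee_rot: [179.7, 0.6, 119.8]
force: [2.8, -3.0, 1.7]
gripper_width: 50.4
```

```bash
python3 -m jog '[[[0.35,0,-0.04],0,0.55],[[0.35,0,-0.04],0,0.55],[[0.35,0,-0.04],0,0.55],[[0.35,0,-0.04],0,0.55],[[0.35,0,-0.04],0,0.55],[[0.35,0,-0.04],0,0.55],[[0.35,0,-0.04],0,0.55],[[0.35,0,-0.04],0,0.55],[[0.35,0,-0.04],0,0.55],[[0.35,0,-0.04],0,0.55]]'
```

```text
time_s: 8.57
ee_pos: [612.3, -32.1, 67.8]
ee_rot: [179.7, 0.6, 119.8]
force: [1.6, -2.9, 2.2]
gripper_width: 50.0
```

```bash
python3 -m jog '[[[0.35,0,-0.05],0,0.55],[[0.35,0,-0.05],0,0.55],[[0.35,0,-0.05],0,0.55],[[0.35,0,-0.05],0,0.55],[[0.35,0,-0.05],0,0.55],[[0.35,0,-0.05],0,0.55],[[0.35,0,-0.05],0,0.55],[[0.35,0,-0.05],0,0.55],[[0.35,0,-0.05],0,0.55],[[0.35,0,-0.05],0,0.55]]'; python3 - <<'E'
from workcell import viewer
import cv2, numpy as np
a=viewer.grab_frame("wrist")["color"][:,:,::-1]; b=viewer.grab_frame("side")["color"][190:330,220:360,::-1]
b=cv2.resize(b,(480,480),interpolation=cv2.INTER_CUBIC); a=cv2.resize(a,(320,240))
cv2.imwrite("pics/w3.png",np.hstack([np.vstack([a,0*a]),b]))
E
```

```text
time_s: 9.82
ee_pos: [593.5, 0.5, 72.7]
ee_rot: [179.7, 0.6, 119.8]
force: [1.7, -3.0, 2.1]
gripper_width: 50.3
```

View pics/w3.png

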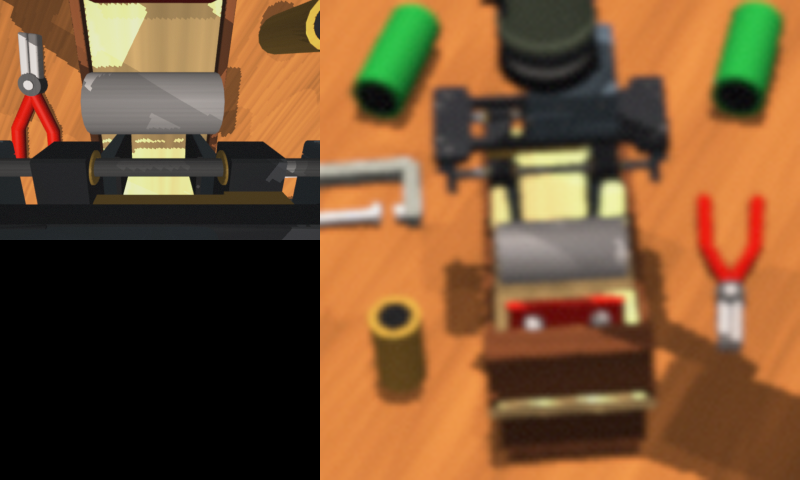

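The sleeve is square on the ramp, about 48 mm short of the bumper; the bystanders are untouched. I continue, slower.

```bash
python3 -m jog '[[[0.35,0,-0.05],0,0.55],[[0.35,0,-0.05],0,0.55],[[0.35,0,-0.05],0,0.55],[[0.35,0,-0.05],0,0.55],[[0.35,0,-0.05],0,0.55],[[0.35,0,-0.05],0,0.55],[[0.35,0,-0.05],0,0.55],[[0.35,0,-0.05],0,0.55],[[0.3,0,-0.04],0,0.55],[[0.3,0,-0.04],0,0.55]]'
```

```text
time_s: 11.18
ee_pos: [575.2, 32.1, 77.4]
ee_rot: [179.7, 0.5, 119.8]
force: [1.5, -2.5, 3.0]
gripper_width: 50.2
```

```bash
python3 -m jog '[[[0.25,0,-0.03],0,0.55],[[0.2,0,-0.03],0,0.55],[[0.2,0,-0.03],0,0.55],[[0.2,0,-0.03],0,0.55]]'; python3 -m jog '[[[0.2,0,-0.03],0,0.55],[[0.2,0,-0.03],0,0.55]]'
```

```text
time_s: 11.68
ee_pos: [570.5, 40.0, 78.6]
ee_rot: [179.7, 0.5, 119.8]
force: [1.6, -3.3, 1.9]
gripper_width: 50.0
time_s: 11.92
ee_pos: [569.2, 42.6, 79.5]
ee_rot: [179.7, 0.7, 119.8]
force: [3.5, -9.6, 4.1]
gripper_width: 50.4
```

```bash
python3 -m jog '[[[0.2,0,-0.03],0,0.55],[[0.2,0,-0.03],0,0.55]]'; python3 -m jog '[[[0.2,0,-0.03],0,0.55],[[0.2,0,-0.03],0,0.55]]'
```

```text
time_s: 12.18
ee_pos: [568.7, 43.6, 80.8]
ee_rot: [179.7, 1.1, 119.9]
force: [3.3, -7.3, 2.8]
gripper_width: 50.1
time_s: 12.42
ee_pos: [568.2, 44.5, 82.0]
ee_rot: [179.6, 1.4, 120.0]
force: [3.5, -8.4, 2.0]
gripper_width: 50.3
```

```bash
python3 -m jog '[[[0.2,0,-0.03],0,0.55],[[0.2,0,-0.03],0,0.55]]'
```

```text
time_s: 12.68
ee_pos: [567.7, 45.4, 83.0]
ee_rot: [179.6, 1.7, 120.1]
force: [4.2, -7.8, 1.6]
gripper_width: 50.0
```

```bash
python3 -m jog '[[[0.28,0,0.05],0,0.55],[[0.28,0,0.05],0,0.55],[[0.28,0,0.05],0,0.55]]'; python3 -m jog '[[[0.3,0,0.05],0,0.55],[[0.3,0,0.05],0,0.55],[[0.3,0,0.05],0,0.55]]'
```

```text
time_s: 13.05
ee_pos: [567.4, 46.7, 83.3]
ee_rot: [179.5, 2.6, 120.3]
force: [4.5, -11.4, 3.5]
gripper_width: 50.2
time_s: 13.42
ee_pos: [567.0, 48.0, 83.8]
ee_rot: [179.3, 3.4, 120.6]
force: [3.4, -10.2, 3.0]
gripper_width: 50.4
```

```bash
python3 -m jog '[[[0.4,0,0.03],0,0.55],[[0.4,0,0.03],0,0.55]]'; python3 -m jog '[[[0.45,0,0.03],0,0.55],[[0.45,0,0.03],0,0.55]]'
```

```text
time_s: 13.68
ee_pos: [566.1, 49.8, 84.3]
ee_rot: [179.3, 4.1, 120.8]
force: [5.5, -15.9, 1.2]
gripper_width: 50.3
time_s: 13.92
ee_pos: [566.0, 50.1, 84.6]
ee_rot: [179.2, 5.1, 121.0]
force: [7.9, -18.5, 0.8]
gripper_width: 50.0
```

```bash
python3 -m jog '[[[0.45,0,0.03],0,0.55]]'; python3 - <<'E'
from workcell import viewer,telemetry
import cv2, numpy as np
from h import *
a=viewer.grab_frame("wrist")["color"][:,:,::-1]; f=viewer.grab_frame("top");g=viewer.grab_frame("side")
b=cv2.resize(g["color"][240:310,250:340,::-1],(480,373),interpolation=cv2.INTER_CUBIC)
cv2.imwrite("pics/w4.png",np.hstack([np.vstack([cv2.resize(a,(320,240)),np.zeros((133,320,3),np.uint8)]),b]))
s=telemetry.state(); print(s["time_s"],s["ee_pos"],s["ee_rot"],s["force"])
A,o=ramp([637.06,-82.98,119.95])
for x in(215,223): print(x,(proj(g,(np.array([[x+2,-45,41],[x+2,45,41],[252,-45,46],[252,45,46]])@A.T+o))-[250,240]).round(1).tolist())
E
```

```text
time_s: 14.05
ee_pos: [566.1, 50.2, 84.6]
ee_rot: [179.1, 5.5, 121.1]
force: [7.4, -16.9, 1.5]
gripper_width: 50.3
14.2 [566.06721704  50.16999101  84.61854734] [179.14781675   5.53554075 121.05236172] [  8.70201841 -16.94585157   0.50304586]
215 [[22.9, 36.9], [58.0, 34.7], [23.2, 44.8], [58.9, 42.5]]
223 [[23.0, 39.0], [58.2, 36.8], [23.2, 44.8], [58.9, 42.5]]
```

View pics/w4.png

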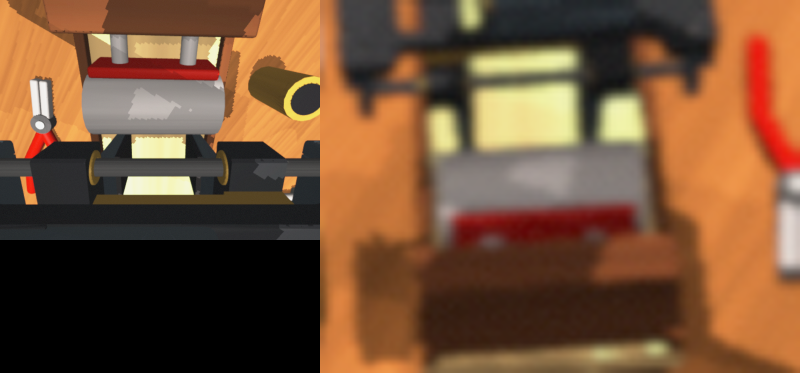

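The sleeve lies square against the red bumper. The plate's top edge is near crop (455,212) to (635,206), which is at least as far up the ramp as predicted for fully in. The push has risen to 19 N with no further motion, well above the 6 N spring, so it is on the hard end. The arm is holding its target, so I hand the job in.

```bash
python3 - <<'E'
from workcell import job_done,telemetry
job_done(); s=telemetry.state(); print(s["time_s"],s["ee_pos"],s["force"])
E
```

```text
the job is handed in; nothing more can be done
the job is handed in; nothing more can be done
```

I pushed the steel sleeve up the ramp with two slightly spread fingertips, at about 20–30 mm/s and slower at the bumper. I handed it in at about 14 s while still holding it pressed against the bumper.

**Last checks:**
- **Travel:** the fingers had carried it about 198 mm along the slope, allowing about 1 mm for tool tilt. That matches the fully-in position.
- **Force:** it levelled off at about 19 N with no further movement. The spring gives only 6 N fully in, so the bumper is on its hard end. I have no direct reading of the bumper joint.
- **Pictures:** the sleeve lies square against the red plate, and the plate's edge in the side view agrees with fully in, at the 1–2 pixels this view can resolve. The brass sleeve and pliers looked undisturbed. I did not check every other bystander again at the end.

**What disagreed or failed:**
- **Tool tilt:** the tool tilted about 5.5° under load at the end, and I did not correct it.
- **Height drift:** the tool also rose a few mm at the bumper, and I corrected for that while pushing.
- **State after hand-in:** the state could no longer be read, so the last second of holding is unconfirmed.

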